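Clamp the drive board and hold the loupe in focus over the marked chip

ROBOT

A 6-joint arm with a two-finger parallel gripper is mounted at the origin on the work surface. World frame = base frame: x ahead of the robot, y to its left, z up, the work surface at z = 0. Lengths are in m, angles in rad, forces in N, time in s.
With the tool pointing down it reaches from about 0.35 to 0.725 m from the base axis. Payload 6 kg.
Tool frame: the origin (TCP) lies between the finger pads, 19 mm behind the fingertips; this is the grasp point; z points along the fingers, y is the line along which they close (so a half turn about z gives the same grasp; the last joint's range is limited). The gripper opens to 85 mm and grips with 20 to 120 N. Pads are 22 mm wide; open, the fingers measure 114 mm over their backs; the gripper's body (76 mm by 85 mm) begins 54 mm behind the grasp point. The pads swing forward as they close: fully open they stand 13 mm farther back than shut.
Start: joints at [-0.864, 0.04, 0.085, 0, -1.615, -0.334], TCP at [0.219, -0.559, 0.25] pointing down, gripper open.
Joint ranges: [-2.56, 2.56], [-1.29, 2.01], [-1.08, 1.49], [-3.29, 1.98], [-2.81, -0.18], [-2.99, 2.99]. Speed limits (rad/s): [2.57, 2.57, 3.01, 3.14, 3.14, 3.14].

INTERFACE

Orientations are given as a unit quaternion [w, x, y, z].
In Python, from bench import manip, imaging, order, status gives the robot as it stands (manip), with the cameras (imaging), the job (order) and the readings (status).
- The arm moves only by the shell command python3 nudge.py 'ROWS' [FORCE]. ROWS is a JSON list of rows, 1 to 5 of them, each of 5 numbers: the finger opening in m, then dx, dy, dz in m, then a turn about the tool's z in rad; each row shifts and turns the commanded pose from where the row before left it, along the tool's axes as they then stand; what a row does not reach is not made up. A row lasts 1/8 s, in which the tool goes at most 0.0625 m and 0.188 rad, less where a joint would pass 70% of its speed; a pose out of reach is approached as far as the arm can. The fingers move at their own pace and stop on an object; FORCE is the grip in N (left out, the last holds). Time passes only in rows, so rows that do not move let the fingers close. It prints the time, the measured TCP pose, the force, the opening and the grip force at its end.
- status.state(): the state, without advancing time (a new reading comes with each control period).
- imaging.read_camera(name): name is "scene" or "top" or "wrist"; returns the picture (384x512x3 uint8, blue, green, red); there is no depth.
- imaging.camera_info(name): a dict with "K" (3x3 intrinsics, pixels), "distortion" ([k1, k2, p1, p2, k3] as OpenCV has them; the pictures are not rectified), "rvec" (rotation vector, rad) and "tvec" (3), from world to camera coordinates, as OpenCV has them. Camera axes: x right, y down, z forward; pixel columns grow to the right and rows downward; lengths in m; the calibration is good to about 2 mm. A picture is of the moment at which its call begins: read the wrist's pose just before it. camera_info takes no time and is no camera call; for the wrist camera it gives the pose at the moment of the call.
- order.hand_in(): hands the job in; it is judged then, once.
The state is a dict: "t": time; "joint_pos": joint angles; "joint_velocities": joint speeds; "tau": joint torques, N m; "tool_pos": TCP position; "eef_rot": TCP orientation; "contact_force": force on the tool from outside, world axes, zero at the start; "ft_torque": the same for the moment, N m; "grip_width": finger opening in m; "grasp_force": force on a finger pad.
Only numpy, scipy, OpenCV 4.12 (cv2) and the standard library are available. Lean on these libraries where they do the work, as an engineer would, in place of code of your own. Each camera call takes 0.05 s, during which the arm holds its last target. There are 200 camera calls.

TASK

Clamp the loose green circuit board in its holder: slide the orange-tabbed jaw up to it until you feel the board seat squarely between the two jaws, gently enough not to bow it. Then pick up the loupe by its handle and hold it level, lens centred over the chip with the yellow sticker and rim level with the orange tip of the height gauge, which is set to the loupe's focal height. Finish while still holding the loupe there in the air, with the board still clamped, and leave the gauge and everything else on the bench alone.

Things in the scene. Friction and masses are not known exactly. Their poses are not given: they have to be found in the camera images.
- holder: Board holder fixed on the bench: base 200 x 90 mm, blue fixed jaw at its +x end (away from the robot, yaw within 0.3 rad), sliding aluminium jaw at its -x end. Jaws: 120 mm wide (y), 16 mm thick, 55 mm high, each with a ledge 26 mm deep under the board, top 42 mm above the bench, and a 2 mm lip 4 mm above the ledge. Origin: centre of the base's underside; x from sliding to fixed jaw, z up.
- jaw (a joint): Travel of the sliding jaw towards the fixed jaw (+x of the holder), m; 0 = fully open, range 0 to 0.045, starts at 0 to 0.006. Slides with about 3 N of friction, stays where it is left; seats on the 70 mm board at about 0.022, where the push needed rises sharply.
- jaw_tab (a point): Middle of the back face (-x side, towards the robot) of the orange upright thumb tab on the sliding jaw, 72 mm above the bench. Tab: 36 mm wide (y), 8 mm thick (x), from the jaw's top at 55 mm up to 86 mm above the bench, its back flush with the back of the jaw. Push it along the holder's +x (or pinch the tab).
- jaw_face (a point): Middle of the sliding jaw's clamping face, at the height of the board's edge. Axes as the holder's.
- fixed_face (a point): Middle of the fixed jaw's clamping face, at the height of the board's edge. Axes as the holder's.
- board: Loose green controller board of a hard drive, 70 (x, between the jaws) x 100 (y) x 2.5 mm, 60 g, lying on the jaws' ledges a few mm clear of both jaws, up to 0.05 rad askew. Origin: centre of its underside; x to the fixed jaw, z up. It slides on the ledges and squares itself as the jaws close.
- far_edge (a point): Middle of the board's edge that faces the fixed jaw (board x = +35 mm, mid-thickness).
- near_edge (a point): Middle of the board's edge that faces the sliding jaw (board x = -35 mm, mid-thickness).
- chip (a point): Centre of the top of the chip to inspect: black, 18 x 12 mm, with a round yellow 9 mm sticker, 46 mm above the bench; at x = +6, y = +26 mm of the board. No other chip has a sticker.
- loupe: Hand loupe lying flat on the bench left or right of the holder, 80 to 120 g: cream handle 100 mm long (x), 18 mm wide, 18 mm high; round lens in a bright rim, 64 mm across, 18 mm thick. Origin: underside of the handle at its middle; x along the handle to the lens (away from the robot, yaw within 0.25 rad), z up. No pose is given while it is held: note it before gripping.
- loupe_grip (a point): Middle of the loupe's handle, 9 mm above its underside.
- loupe_lens (a point): Centre of the lens, 95 mm ahead of the handle's middle along the loupe's x, 9 mm above its underside, midway up the rim. This point belongs at the height of scriber_tip.
- gauge: Digital height gauge standing fixed on the bench at the far left: dark base 90 x 60 mm, upright steel beam to 250 mm, grey sliding head with a scriber that points along the gauge's -x, roughly to the right. Origin: centre of the base's underside.
- scriber_tip (a point): Orange point of the height gauge's scriber, 95 mm from the gauge's origin along its -x. Its height above the bench (115 to 150 mm, differs every time) is the focal height: the lens centre belongs at this height. Its axes are the gauge's, z up. Not to be touched.
- screwdriver: Screwdriver with red handle lying on the bench, tip away from the robot. Bystander. Origin on its axis line, on the bench.
- pliers: Blue-handled long-nose pliers lying on the bench, about 145 x 62 mm, 15 mm high, origin at the pivot, x to the nose. Bystander.
- drive: Opened hard drive, 147 x 102 x 26 mm, far right. Bystander.
- screw_box: Small open wooden box of screws, 85 x 60 x 32 mm, beyond the holder. Bystander.
- brown_case: Closed brown case, 84 x 114 x 44 mm, beyond the holder. Bystander.
- solvent: White plastic bottle with red cap, 56 mm across, 140 mm tall, on the right. Bystander.
- dish: Terracotta dish, 110 mm across, 35 mm high, on the left. Bystander.

How it is judged:
By the outcome, as a careful person would: the job done as asked, in the order asked, and still so for the second after the job is handed in, while the arm keeps its last pose, push and grip.
It also fails if it takes over 51 s, if anything falls off the work surface, if the arm or the gripper's body presses on something with over 40 N, if the wrist force passes 120 N, or if a joint passes its speed limit or range.

## Working session

There is one attempt and no reset: what is moved stays moved. The work goes in short steps, Python scripts to look and compute and a shell command to move; the robot and the scene stay as the last step left them, time stands still between calls to the robot, and variables do not carry over. Pictures are saved under pics/ and viewed, at most 13 in all, crops included, and the job is handed in when it is done.

```bash
ls; mkdir -p pics
python3 - <<'E'
from bench import manip, imaging, order, status
import cv2,numpy as np
for n in("scene","top"):
    im=imaging.read_camera(n); cv2.imwrite(f"pics/{n}0.png",im)
    c=imaging.camera_info(n); print(n,{k:np.round(np.array(v),4).tolist() for k,v in c.items()})
s=status.state(); print(s)
E
```

```text
bench.py
nudge.py
pics
scene {'K': [[373.8175, 0.0, 262.7236], [0.0, 373.8175, 190.603], [0.0, 0.0, 1.0]], 'distortion': [0.0398, 0.0, 0.0, 0.0, 0.0], 'rvec': [0.6172, 2.7173, -1.0121], 'tvec': [0.5883, -0.1366, 1.4855]}
top {'K': [[488.1312, 0.0, 264.0431], [0.0, 488.1312, 192.2963], [0.0, 0.0, 1.0]], 'distortion': [-0.1787, 0.0, 0.0, 0.0, 0.0], 'rvec': [2.2193, -2.1664, 0.0649], 'tvec': [-0.0385, 0.6326, 1.5756]}
{'t': 0.1, 'joint_pos': array([-8.64285915e-01,  4.07637643e-02,  8.38901150e-02, -3.55610347e-04,
       -1.61545179e+00, -3.33691666e-01]), 'joint_velocities': array([ 0.00085271, -0.00041507,  0.00124885,  0.00254227, -0.00125892,
        0.00133282]), 'tau': array([-7.31713822e-03, -3.69346547e+01,  3.48276186e+01,  6.95186466e+00,
       -4.59205796e-03, -3.23873792e-05]), 'tool_pos': array([ 0.21850737, -0.55852796,  0.24907088]), 'eef_rot': array([-2.25814442e-04, -1.85339283e-01,  9.82674277e-01,  7.51736206e-04]), 'contact_force': array([ 0.02718124, -0.09156451,  0.09227011]), 'ft_torque': array([-0.0488908 ,  0.0018921 ,  0.06176407]), 'grasp_force': 0.0, 'grip_width': 0.08536770298945212}
```

View pics/top0.png

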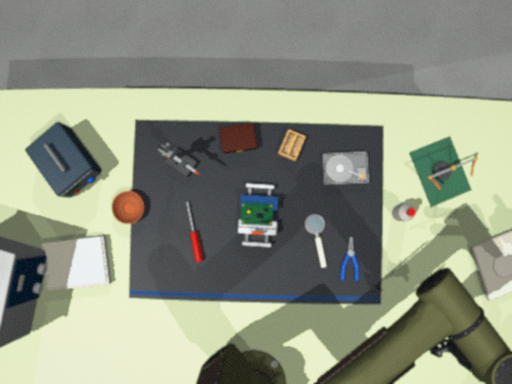

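View pics/scene0.png

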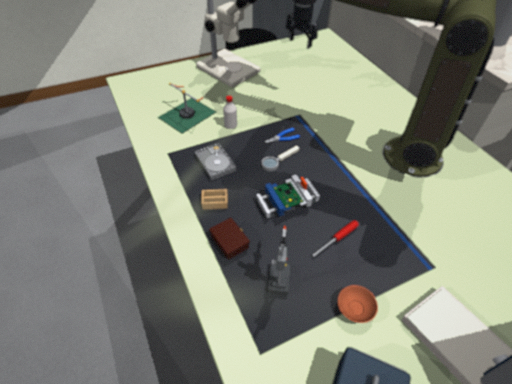

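The top view shows the holder near (259,215), with its orange tab at about (260,233). The loupe lens is at (315,224) and its handle end at (322,266). The gauge is at (180,158), with its orange tip near (197,173). I'll project these to the world and work out a wrist viewing pose.

```bash
cat > h.py <<'E'
from bench import manip, imaging, order, status
import cv2,numpy as np
from scipy.spatial.transform import Rotation as R
def ray(c,p):
    K,d=np.array(c["K"]),np.array(c["distortion"])
    u=cv2.undistortPoints(np.array([[p]],float),K,d)[0,0]
    Rm=R.from_rotvec(np.ravel(c["rvec"])).as_matrix()
    return -Rm.T@np.ravel(c["tvec"]), Rm.T@np.r_[u,1]
def at(c,p,z):
    o,d=ray(c,p); return o+d*(z-o[2])/d[2]
def tri(obs):  # [(cam,pix),...] -> point, residual
    A=np.zeros((3,3));b=np.zeros(3);rs=[ray(*o) for o in obs]
    for o,d in rs:
        d=d/np.linalg.norm(d);P=np.eye(3)-np.outer(d,d);A+=P;b+=P@o
    x=np.linalg.solve(A,b)
    return x,[np.linalg.norm(np.cross(x-o,d/np.linalg.norm(d))) for o,d in rs]
def proj(c,X):
    return cv2.projectPoints(np.atleast_2d(np.array(X,float)),np.ravel(c["rvec"]),np.ravel(c["tvec"]),np.array(c["K"]),np.array(c["distortion"]))[0][:,0]
def Rt(s): 
    q=s["eef_rot"]; return R.from_quat(np.r_[q[1:],q[0]])
def go(p,yaw=None):
    """tool-axes shift to p; turn about tool z so tool x points at pi+yaw"""
    s=status.state();M=Rt(s).as_matrix()
    a=np.arctan2(M[1,0],M[0,0]); print("tool x ang-pi",round((a-np.pi+np.pi)%(2*np.pi)-np.pi,4),"pos",np.round(s["tool_pos"],4),"tilt",np.round(M[:2,2],4),"t",round(s["t"],2))
    dp=M.T@(np.array(p)-s["tool_pos"]); print("d tool",np.round(dp,4))
    if yaw is not None: print("turn", round(-(((np.pi+yaw-a)+np.pi)%(2*np.pi)-np.pi),4), "(do shift first)")
E
python3 - <<'E'
from h import *
c=imaging.camera_info("top")
for n,p,z in[("tab",(260,233),.08),("holder",(259,215),.04),("lens",(315,224),.009),("hend",(322,266),.009),("gtip",(197,173),.13),("gbase",(180,158),0.03),("plier",(350,262),.01),("bottle",(405,212),.1)]: print(n,at(c,p,z).round(3))
go((.40,-.05,.36),0)
w=imaging.camera_info("wrist");print({k:np.round(np.array(v),4).tolist() for k,v in w.items()})
s=status.state();M=Rt(s).as_matrix();o,d=ray(w,w["K"][:2,2] if 0 else (256,192));print("cam in tool",M.T@(o-s["tool_pos"]),"axis",M.T@d)
E
python3 nudge.py '[[0.085,-0.043,0.041,-0.013,0],[0.085,-0.043,0.041,-0.013,0],[0.085,-0.043,0.041,-0.013,0],[0.085,-0.043,0.041,-0.013,0],[0.085,-0.043,0.041,-0.013,0]]'
python3 nudge.py '[[0.085,-0.043,0.041,-0.013,0],[0.085,-0.043,0.041,-0.013,0],[0.085,-0.043,0.041,-0.013,0],[0.085,0,0,0,0.186],[0.085,0,0,0,0.186]]'
python3 nudge.py '[[0.085,0,0,0,0],[0.085,0,0,0,0]]'
python3 - <<'E'
from h import *
import pickle
go((.42,-.13,.35),0)
c=imaging.camera_info("wrist");im=imaging.read_camera("wrist");cv2.imwrite("pics/w1.png",im);pickle.dump(c,open("w1.pkl","wb"))
cv2.imwrite("pics/w1b.png",cv2.resize(im,(800,600),interpolation=cv2.INTER_CUBIC))
E
```

```text
t: 0.72
tool_pos: [0.3444, -0.2877, 0.3151]
eef_rot: [0.0, -0.185, 0.983, 0.0]
contact_force: [2.1, 0.1, -0.7]
grip_width: 0.0852
grasp_force: 0.0
t: 1.35
tool_pos: [0.4198, -0.1269, 0.3537]
eef_rot: [-0.0, 0.001, 1.0, 0.0]
contact_force: [0.2, -0.6, -0.6]
grip_width: 0.0851
grasp_force: 0.0
t: 1.6
tool_pos: [0.4194, -0.1281, 0.3539]
eef_rot: [-0.0, -0.002, 1.0, 0.0]
contact_force: [0.8, 0.5, -0.2]
grip_width: 0.0849
grasp_force: 0.0
tool x ang-pi 0.0041 pos [ 0.4194 -0.1281  0.3539] tilt [-0.0003  0.0001] t 1.6
d tool [-0.0006 -0.0019  0.0039]
turn 0.0041 (do shift first)
```

View pics/w1b.png

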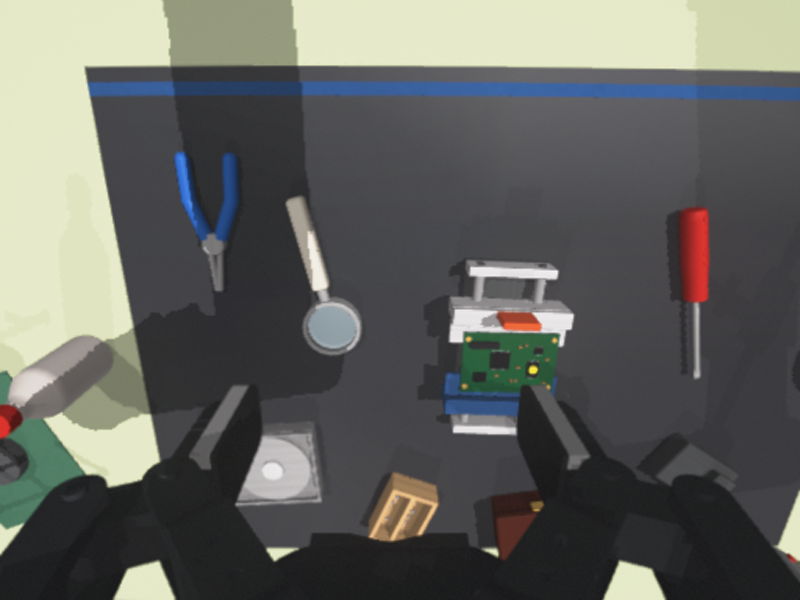

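The wrist view, in 800-wide pixels, shows these positions:

- **Loupe:** lens at (332,326), handle from (296,203) to (321,288).
- **Holder:** tab top at (519,321), sticker at (533,370).
- **Gauge:** at (700,460), partly behind the finger.

Next I'll take a second view from another place.

```bash
python3 nudge.py '[[0.085,0,0.05,0.025,0],[0.085,0,0.05,0.025,0],[0.085,0,0.05,0.025,0],[0.085,0,0,0,0],[0.085,0,0,0,0]]' | head -2
python3 - <<'E'
from h import *
import pickle
c=imaging.camera_info("wrist");im=imaging.read_camera("wrist");cv2.imwrite("pics/w2.png",im);pickle.dump(c,open("w2.pkl","wb"))
cv2.imwrite("pics/w2b.png",cv2.resize(im,(800,600),interpolation=cv2.INTER_CUBIC))
for f in(1,2):
    im=cv2.imread(f"pics/w{f}.png");h=cv2.cvtColor(im,cv2.COLOR_BGR2HSV)
    for n,lo,hi in[("orange",(4,150,100),(14,255,255)),("yellow",(24,150,120),(34,255,255)),("green",(50,100,40),(80,255,200))]:
        k,_,st,ce=cv2.connectedComponentsWithStats(cv2.inRange(h,lo,hi))
        for i in range(1,k):
            if st[i,4]>15: print(f,n,st[i],ce[i].round(1))
E
```

```text
t: 2.28
tool_pos: [0.4195, 0.0217, 0.2796]
1 orange [319 200  27  11 242] [331.7 205.3]
1 yellow [338 234   6   5  26] [340.7 236.1]
1 green [ 295  213   62   38 1472] [325.  231.2]
2 orange [214 220  29  16 412] [228.8 227.6]
2 orange [ 482  230   30   58 1051] [498.3 258.4]
2 yellow [248 258   7   7  34] [251.  260.9]
2 green [ 197  235   72   42 2044] [233.3 256.3]
```

View pics/w2b.png

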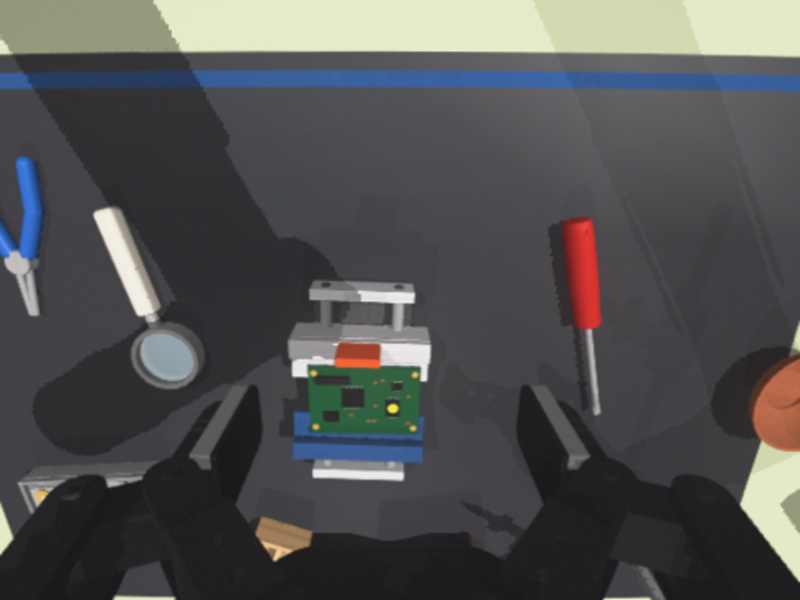

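```bash
cat > m.py <<'E'
from h import *
import pickle
from scipy.optimize import least_squares
C=[pickle.load(open(f"w{f}.pkl","rb")) for f in(1,2)];I=[cv2.imread(f"pics/w{f}.png") for f in(1,2)]
H=[cv2.cvtColor(i,cv2.COLOR_BGR2HSV) for i in I]
def big(h,lo,hi,roi):
    m=cv2.inRange(h,lo,hi);r=np.zeros_like(m);x0,y0,x1,y1=roi;r[y0:y1,x0:x1]=m[y0:y1,x0:x1]
    k,l,st,ce=cv2.connectedComponentsWithStats(r);return (l==1+np.argmax(st[1:,4])).astype(np.uint8)
def mom(poly):
    m=cv2.moments(poly); a=m["m00"];return np.array([m["m10"]/a,m["m01"]/a,np.sqrt(a),np.sqrt(m["mu20"]/a),np.sqrt(m["mu02"]/a),m["mu11"]/a/10])
def box(p,sx,sy,z0,z1):
    c,s=np.cos(p[2]),np.sin(p[2])
    return np.array([[p[0]+c*a-s*b,p[1]+s*a+c*b,z] for a in(-sx/2,sx/2) for b in(-sy/2,sy/2) for z in(z0,z1)])
def fit(masks,sx,sy,z0,z1,p0):
    M=[mom(cv2.findContours(m,0,2)[0][0]*0+0 if 0 else m) if 0 else mom(m) for m in masks]
    def r(p):
        o=[]
        for c,mm in zip(C,M):
            hull=cv2.convexHull((proj(c,box(p,sx,sy,z0,z1))).astype(np.float32));o+=list(mom(hull)-mm)
        return np.array(o)
    s=least_squares(r,p0);return s.x,r(s.x).round(1)
if __name__=="__main__":
    G=[big(h,(50,100,40),(80,255,200),R) for h,R in zip(H,[(280,200,370,260),(185,225,280,285)])]
    G=[cv2.morphologyEx(g,cv2.MORPH_CLOSE,np.ones((15,15))) for g in G]
    print("board",*fit(G,.07,.1,.042,.0445,[.56,0,0]))
    O=[big(h,(2,130,60),(16,255,255),R) for h,R in zip(H,[(300,190,370,220),(200,210,260,245)])]
    print("tab",*fit(O,.008,.036,.055,.086,[.5,0,0]))
    B=[big(h,(100,120,40),(125,255,255),R) for h,R in zip(H,[(270,225,370,280),(180,250,290,300)])]
    for c,b in zip(C,B):   # far edge of the fixed jaw
        ys,xs=np.nonzero(b);x0,x1=xs.min(),xs.max();cols=np.arange(x0+4,x1-3)
        P=np.array([at(c,(x,ys[xs==x].max()+.5),.055) for x in cols]);k=np.polyfit(P[:,1],P[:,0],1)
        e=[at(c,(x0-.5,ys[xs<=x0+2].mean()),.055),at(c,(x1+.5,ys[xs>=x1-2].mean()),.055)]
        print("blue far edge yaw",-np.arctan(k[0]),"x at mid",np.polyval(k,np.mean([e[0][1],e[1][1]])),"ends",np.round(e,4).tolist())
    yel=[(340.7,236.1),(251,260.9)];print("chip",tri(list(zip(C,yel))))
    L=[((332/1.5625,326/1.5625)),(167.5/1.5625,355/1.5625)];print("lens",tri(list(zip(C,L))),[at(c,p,.009).round(4) for c,p in zip(C,L)])
    E=[(296/1.5625,203/1.5625),(107/1.5625,214/1.5625)];print("hend",[at(c,p,.009).round(4) for c,p in zip(C,E)])
    im=I[1].copy();h=cv2.resize(im[190:320,170:300],(780,780)) 
    cv2.imwrite("pics/c2.png",np.hstack([cv2.resize(im[200:300,180:280],(400,400),interpolation=2),cv2.resize(im[125:225,50:150],(400,400),interpolation=2)]))
E
python3 m.py
```

```text
board [5.60000003e-01 7.63786985e-09 0.00000000e+00] [1.1 1.  2.8 0.5 1.  0.7 0.8 0.  2.3 0.5 0.8 0. ]
tab [ 0.50019161 -0.00287849  0.        ] [ 0.3  0.2  2.2  0.8  0.4 -0.   0.2 -0.2  1.4  0.4  0.3 -0.2]
blue far edge yaw -0.02517197042910383 x at mid 0.6146519198012257 ends [[0.5906, -0.0716, 0.055], [0.6008, 0.0124, 0.055]]
blue far edge yaw -0.03251274904779017 x at mid 0.6158180905230494 ends [[0.5908, -0.0664, 0.055], [0.5901, 0.0527, 0.055]]
chip (array([0.56577307, 0.02501819, 0.04604362]), [np.float64(0.00013958181912774944), np.float64(0.00013958181912762955)])
lens (array([ 0.53217151, -0.19075099,  0.01014597]), [np.float64(0.00021917695753163137), np.float64(0.00021917695753167284)]) [array([ 0.5329, -0.1909,  0.009 ]), array([ 0.5325, -0.1914,  0.009 ])]
hend [array([ 0.3975, -0.2226,  0.009 ]), array([ 0.3969, -0.2232,  0.009 ])]
```

View pics/c2.png

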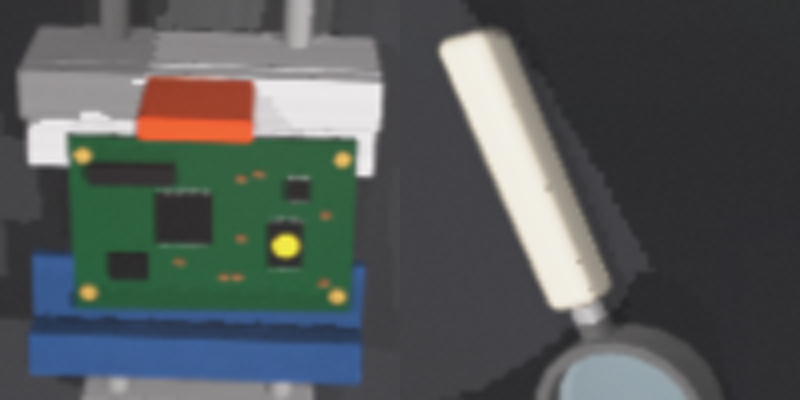

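```bash
sed -i 's/least_squares(r,p0)/least_squares(r,p0,diff_step=[2e-3,2e-3,2e-3],x_scale=[.1,.1,.1])/; s/\[.5,0,0\]/[.5,-.005,-.03]/; s/\[.56,0,0\]/[.56,-.005,-.03]/' m.py
python3 - <<'E'
from m import *
def fit2(masks,sx,sy,z0,z1,p0):
    from scipy.optimize import minimize
    M=[mom(m) for m in masks]
    def f(p):
        q=[p[0]/10,p[1]/10,p[2]];o=0
        for c,mm in zip(C,M):
            hull=cv2.convexHull(proj(c,box(q,sx,sy,z0,z1)).astype(np.float32));d=mom(hull)-mm;d[2]=0;o+=d@d
        return o
    s=minimize(f,[p0[0]*10,p0[1]*10,p0[2]],method="Nelder-Mead",options=dict(xatol=1e-5,fatol=1e-5));return s.x/[10,10,1],s.fun
G=[big(h,(50,100,40),(80,255,200),R) for h,R in zip(H,[(280,200,370,260),(185,225,280,285)])]
G=[cv2.morphologyEx(g,cv2.MORPH_CLOSE,np.ones((15,15))) for g in G]
b,e=fit2(G,.07,.1,.042,.0445,[.56,-.005,-.03]);print("board",b.round(4),e)
O=[big(h,(2,130,60),(16,255,255),R) for h,R in zip(H,[(300,190,370,220),(200,210,260,245)])]
t,e=fit2(O,.008,.036,.055,.086,[.5,-.005,-.03]);print("tab",t.round(4),e)
pc=lambda u,v:(180+u/4-.375,200+v/4-.375)
for n,a,bb,z in[("jaw back",(18,75),(380,85),.055),("jaw back fr",(30,122),(380,135),.055),("blue far",(30,376),(361,384),.055)]:
    P,Q=at(C[1],pc(*a),z),at(C[1],pc(*bb),z);print(n,P.round(4),Q.round(4),"yaw",-np.arctan2(Q[0]-P[0],Q[1]-P[1]).round(4))
u=np.array([.1353,.0319]);y=np.arctan2(.0319,.1353);print("loupe yaw",y)
E
```

```text
board [ 0.5593 -0.0014  0.0197] 3.176787428903914
tab [ 0.5002 -0.0032 -0.0323] 1.138209640968815
jaw back [ 0.4959 -0.0629  0.055 ] [0.4991 0.0556 0.055 ] yaw -0.027
jaw back fr [ 0.513  -0.0601  0.055 ] [0.5174 0.0562 0.055 ] yaw -0.038
blue far [ 0.6155 -0.0672  0.055 ] [0.6185 0.0526 0.055 ] yaw -0.0248
loupe yaw 0.23154377092565043
```

The crop shows the tab at crop pixel (195,108), the board askew by about 0.02 rad, and the jaws yawed by about -0.028 rad. The back of the tab is near x=0.4965, y=-0.003. I'll close the fingers and come down behind the tab.

```bash
python3 nudge.py '[[0,-0.0125,-0.006,0.05,0.032],[0,-0.0125,-0.006,0.05,0],[0,-0.0125,-0.006,0.05,0],[0,-0.0125,-0.006,0.05,0],[0,0,0,0,0]]' 20
python3 -c "
from h import *
go((.4845,-.0027,.080),-.028)
c=imaging.camera_info('wrist');im=imaging.read_camera('wrist');cv2.imwrite('pics/w3.png',cv2.resize(im[190:384,120:380],(800,597),interpolation=2))"
```

```text
t: 2.95
tool_pos: [0.4669, -0.0054, 0.0757]
eef_rot: [-0.003, 0.017, 1.0, -0.001]
contact_force: [-1.2, 0.1, 1.0]
grip_width: 0.0001
grasp_force: 0.0
tool x ang-pi -0.0343 pos [ 0.4669 -0.0054  0.0757] tilt [-0.007  -0.0021] t 2.95
d tool [-0.0174  0.0033 -0.0045]
turn -0.0063 (do shift first)
```

View pics/w3.png

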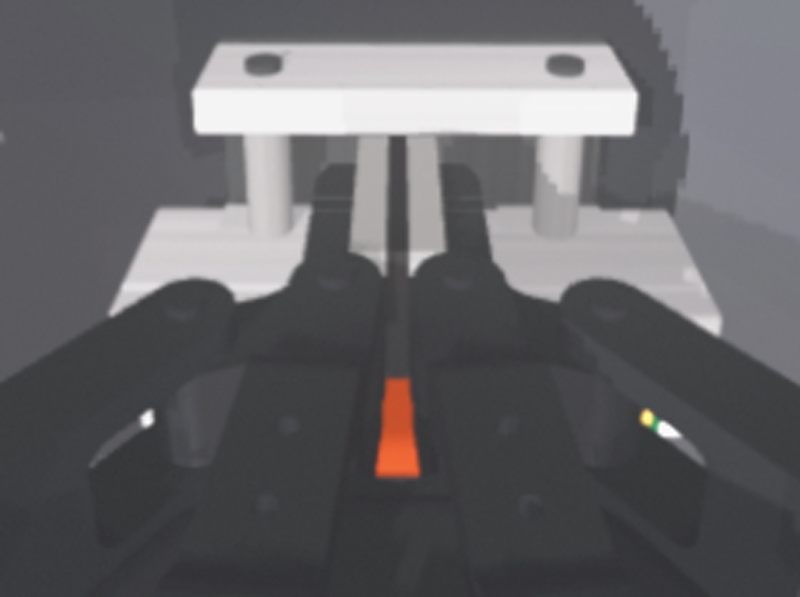

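The closed fingers stand centred behind the orange tab (crop pixel 398,430), clear of the rear bar and of the jaw. I'll adjust and start pushing.

```bash
python3 nudge.py '[[0,-0.003,0.003,-0.004,-0.005],[0,-0.004,0,0,0],[0,-0.004,0,0,0],[0,0,0,0,0]]'
python3 nudge.py '[[0,-0.004,0,0,0],[0,-0.004,0,0,0],[0,0,0,0,0]]'
python3 -c "
from h import *
go((.4962,-.0027,.080),-.028)"
```

```text
t: 3.5
tool_pos: [0.4801, -0.0003, 0.0833]
eef_rot: [0.0, 0.013, 1.0, 0.0]
contact_force: [0.1, 0.0, -0.5]
grip_width: 0.0002
grasp_force: 0.0
t: 3.88
tool_pos: [0.488, -0.0007, 0.0829]
eef_rot: [-0.0, 0.013, 1.0, -0.0]
contact_force: [-0.8, 0.1, 0.1]
grip_width: -0.0001
grasp_force: 0.0
tool x ang-pi -0.0263 pos [ 0.488  -0.0007  0.0829] tilt [-0.0003 -0.    ] t 3.88
d tool [-0.0082 -0.0018  0.0029]
turn 0.0017 (do shift first)
```

```bash
python3 nudge.py '[[0,-0.001,-0.002,0.003,0],[0,-0.003,0,0,0],[0,0,0,0,0]]' | sed -n '2p;4p'
for i in 1; do python3 nudge.py '[[0,-0.003,0,0,0],[0,-0.003,0,0,0],[0,0,0,0,0]]' | sed -n '2p;4p'; done
python3 nudge.py '[[0,-0.002,0,0,0],[0,-0.002,0,0,0],[0,0,0,0,0]]' | sed -n '2p;4p'
```

```text
tool_pos: [0.4916, -0.003, 0.0795]
contact_force: [-2.7, -0.3, -0.2]
tool_pos: [0.4978, -0.003, 0.0796]
contact_force: [-3.0, -0.8, -2.0]
tool_pos: [0.5017, -0.003, 0.0797]
contact_force: [-3.8, -1.3, -2.2]
```

```bash
python3 nudge.py '[[0,-0.0015,0,0,0],[0,0,0,0,0]]' | sed -n '2p;4p'
python3 nudge.py '[[0,-0.0015,0,0,0],[0,0,0,0,0]]' | sed -n '2p;4p'
python3 nudge.py '[[0,-0.001,0,0,0],[0,0,0,0,0]]' | sed -n '2p;4p'
```

```text
tool_pos: [0.5033, -0.003, 0.0799]
contact_force: [-4.3, -0.7, -2.4]
tool_pos: [0.5049, -0.003, 0.08]
contact_force: [-2.9, -0.9, -2.1]
tool_pos: [0.5059, -0.003, 0.08]
contact_force: [-4.1, -0.9, -2.0]
```

```bash
python3 nudge.py '[[0,-0.001,0,0,0],[0,0,0,0,0]]' | sed -n '2p;4p'
python3 nudge.py '[[0,-0.001,0,0,0],[0,0,0,0,0]]' | sed -n '2p;4p'
python3 nudge.py '[[0,-0.001,0,0,0],[0,0,0,0,0]]' | sed -n '2p;4p'
```

```text
tool_pos: [0.5062, -0.0031, 0.08]
contact_force: [-7.3, -0.0, -0.0]
tool_pos: [0.5062, -0.0031, 0.08]
contact_force: [-13.9, 1.2, 2.3]
tool_pos: [0.5063, -0.0031, 0.0799]
contact_force: [-17.3, 2.7, 7.4]
```

The push force rose from about 4 N to 17 N with no further travel, at x=0.506, so the board is seated. Now I'll back off, lift, and look at the holder and the gauge.

```bash
python3 nudge.py '[[0,0.006,0,0,0],[0,0.02,0,0,0],[0,0.015,0,-0.05,0],[0,0.005,-0.015,-0.058,0],[0,0.005,-0.015,-0.058,0]]' | sed -n '2p;4p'
python3 nudge.py '[[0,0,-0.015,-0.058,0],[0,0,0,-0.05,0],[0,0,0,-0.03,-0.028],[0,0,0,0,0],[0,0,0,0,0]]'| sed -n '2p;4p'
cat > snap.py <<'E'
import sys,pickle
from h import *
n=sys.argv[1];c=imaging.camera_info("wrist");im=imaging.read_camera("wrist");cv2.imwrite(f"pics/{n}.png",im);pickle.dump(c,open(f"{n}.pkl","wb"))
h=cv2.cvtColor(im,cv2.COLOR_BGR2HSV)
for m,lo,hi in[("orange",(3,150,100),(17,255,255)),("yellow",(24,150,120),(34,255,255))]:
    k,_,st,ce=cv2.connectedComponentsWithStats(cv2.inRange(h,lo,hi))
    for i in range(1,k):
        if st[i,4]>5: print(n,m,st[i],ce[i].round(1))
print("expect chip,tip",proj(c,[[.5737,.025,.046],[.681,.183,.13]]).round(0).tolist(),"tip old"); cv2.imwrite(f"pics/{n}b.png",cv2.resize(im,(800,600),interpolation=2))
E
python3 snap.py w4; python3 nudge.py '[[0,-0.01,0.06,0.01,0],[0,-0.01,0.06,0.01,0],[0,-0.01,0.06,0.01,0],[0,-0.01,0.06,0.01,0],[0,-0.01,0.06,0.01,0]]'| sed -n '2p;4p'
python3 nudge.py '[[0,0,0.06,0,0],[0,0,0.02,0,0],[0,0,0,0,0],[0,0,0,0,0]]'| sed -n '2p;4p'
python3 snap.py w5; python3 -c "
import cv2,numpy as np
a=cv2.imread('pics/w4.png');b=cv2.imread('pics/w5.png')
cv2.imwrite('pics/c45.png',np.hstack([cv2.resize(a[150:350,200:480],(400,286)),cv2.resize(b[150:350,40:320],(400,286))]))"
```

```text
tool_pos: [0.4575, -0.0321, 0.2494]
contact_force: [1.0, -0.1, -0.2]
tool_pos: [0.4569, -0.0467, 0.3839]
contact_force: [0.4, 0.2, -0.1]
w4 orange [265 182  23  11 216] [275.6 186.9]
w4 orange [482 182  30  51 985] [497.7 207.2]
w4 orange [395 299   9   8  40] [399.3 302.5]
w4 yellow [288 210   6   5  25] [290.2 211.8]
expect chip,tip [[290.0, 212.0], [394.0, 296.0]] tip old
tool_pos: [0.5059, 0.2552, 0.3328]
contact_force: [0.7, -0.9, 0.7]
tool_pos: [0.5061, 0.3323, 0.3343]
contact_force: [-0.7, -0.2, 0.4]
w5 orange [ 273  158   49   64 1697] [294.4 190.1]
w5 orange [  0 160  26  10 212] [ 10.8 164.1]
w5 orange [414 219   6   5  12] [417.  221.2]
w5 orange [126 295  12   9  62] [132.  298.2]
w5 yellow [ 43 192   7   6  30] [ 46.4 194.9]
expect chip,tip [[47.0, 195.0], [139.0, 291.0]] tip old
```

View pics/w4b.png

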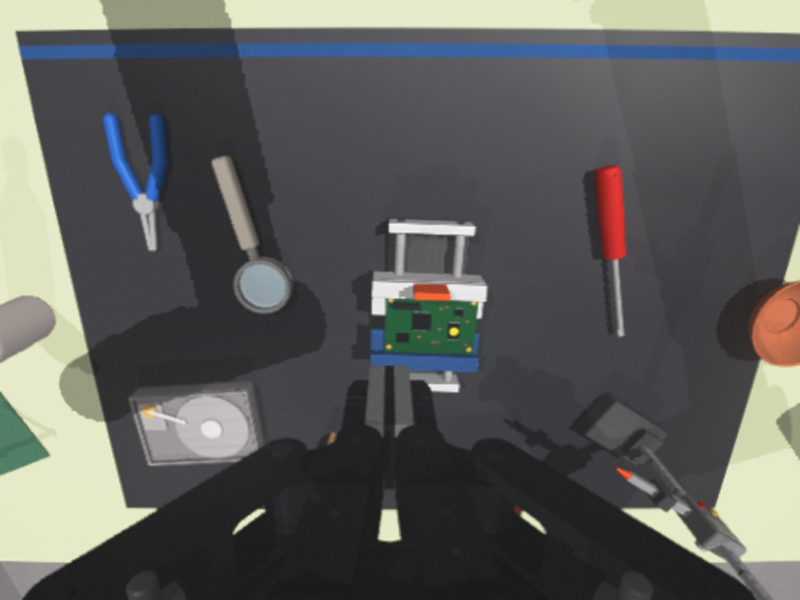

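The board now sits between the jaws and looks square. The gauge's orange point is at about (620,472) in this 800-wide view. Next I'll locate the tip precisely in both views and triangulate it.

Run:
```python
from h import *
import pickle
t=[];ce=[];crops=[];C=[pickle.load(open(f"w{k}.pkl","rb")) for k in(4,5)]
for k,roi in((4,(385,290,415,315)),(5,(115,285,150,312))):
    im=cv2.imread(f"pics/w{k}.png");x0,y0,x1,y1=roi
    cr=cv2.resize(im[y0:y1,x0:x1],None,fx=8,fy=8,interpolation=cv2.INTER_CUBIC)
    m=cv2.inRange(cv2.cvtColor(cr,cv2.COLOR_BGR2HSV),(2,120,80),(18,255,255));ys,xs=np.nonzero(m)
    P=np.c_[xs,ys].astype(float);mu=P.mean(0);v=np.linalg.svd(P-mu,full_matrices=False)[2][0];v*=-np.sign(v[1]);s=(P-mu)@v
    e=mu+v*np.percentile(s,99.8);f=lambda p:(p+.5)/8-.5+np.array([x0,y0])
    t.append(f(e));ce.append(f(mu));print(k,"tip",f(e),"centroid",f(mu),"dir",v,"len px",np.ptp(s)/8)
    cv2.drawMarker(cr,tuple(int(q) for q in e),(255,255,0),0,10);crops.append(cv2.resize(cr,(400,330)))
cv2.imwrite("pics/tip.png",np.hstack(crops))
print("tip",tri(list(zip(C,t))));print("centroid",tri(list(zip(C,ce))))
print("chip",tri(list(zip(C,[(290.2,211.8),(46.4,194.9)]))))
s=status.state();print(s["t"])
go((.4646,-.2072,.30),.23)
```

```text
4 tip [394.0464216  299.21085424] centroid [399.23163507 302.44583615] dir [-0.84842283 -0.52931909] len px 10.970326718824694
5 tip [137.04013378 295.44774779] centroid [123.42012469 301.99080519] dir [ 0.90138222 -0.43302435] len px 27.574008104662965
tip (array([0.68442645, 0.18191284, 0.13491639]), [np.float64(0.0005069513352205364), np.float64(0.0005069513352202741)])
centroid (array([0.67140672, 0.17584899, 0.16027111]), [np.float64(0.0023233668453136375), np.float64(0.002323366845313637)])
chip (array([0.57364435, 0.02482949, 0.04606023]), [np.float64(8.627158764693079e-05), np.float64(8.627158764706552e-05)])
8.975
tool x ang-pi 0.0006 pos [0.5062 0.3321 0.3346] tilt [0.0007 0.0006] t 8.97
d tool [ 0.0419 -0.5393  0.0343]
turn -0.2294 (do shift first)
```

View pics/tip.png

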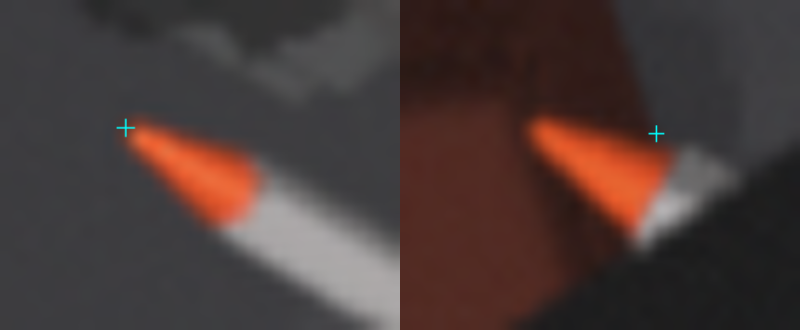

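The left crop's tip mark is right. On the right the brown case pulled it off: the true tip is at crop (528,125), which is raw (125.7,294.7).

Run:
```python
from h import *
import pickle
C=[pickle.load(open(f"w{k}.pkl","rb")) for k in(4,5)]
for b in((125.7,294.7),(125.2,294.4),(126.2,295.0)):print("tip",tri(list(zip(C,[(394.0,299.2),b]))))
# cone base centre: w4 disp(240,193), w5 disp (655,192)
q=lambda u,v,r,w,h:(r[0]+u/400*w-.5,r[1]+v/330*h-.5)
print(tri(list(zip(C,[q(240,193,(385,290),30,25),q(255,195,(115,285),35,27)]))))
# lens & handle in w4 for third view
for n,p in(("lens",(263,285)),("hend",(222,162)),("hfront",(250,246))):print(n,at(C[0],(p[0]/1.5625-.18,p[1]/1.5625-.18),.009 if n=="lens" else .012).round(4))
```

```text
tip (array([0.67273083, 0.1734818 , 0.14835101]), [np.float64(0.00021713779659247217), np.float64(0.00021713779659240923)])
tip (array([0.67207213, 0.1731019 , 0.14886305]), [np.float64(4.245581977894675e-05), np.float64(4.245581977901727e-05)])
tip (array([0.67339122, 0.173863  , 0.14783791]), [np.float64(0.00039242274821894575), np.float64(0.0003924227482189146)])
(array([0.68080094, 0.1873288 , 0.14962327]), [np.float64(0.00010349146855478764), np.float64(0.00010349146855472637)])
lens [ 0.5325 -0.1913  0.009 ]
hend [ 0.3962 -0.2217  0.012 ]
hfront [ 0.4861 -0.2008  0.012 ]
```

The tip is at z≈0.1487 and the chip at (0.5737, 0.0248). The loupe's lens is at about (0.5325, -0.1912) with yaw ≈0.225. I'll hover over the loupe with the gripper open and look closely.

```bash
python3 nudge.py '[[0.085,0.008,-0.054,0.011,0],[0.085,0.008,-0.054,0.011,0],[0.085,0.008,-0.054,0.011,0],[0.085,0.008,-0.054,0.011,0],[0.085,0.008,-0.054,0.011,0]]'| sed -n '2p;4p'
python3 nudge.py '[[0.085,0.008,-0.054,0.011,0],[0.085,0.008,-0.054,0.011,0],[0.085,0.008,-0.054,0.011,0],[0.085,0.008,-0.054,0.011,0],[0.085,0.008,-0.054,0.011,0]]'| sed -n '2p;4p'
python3 nudge.py '[[0.085,0,0,0,-0.115],[0.085,0,0,0,-0.115],[0.085,0,0,0,0],[0.085,0,0,0,0]]'| sed -n '2p;4p'
python3 snap.py w6
python3 -c "
from h import *
go((.4399,-.2124,.10),.225)"
```

```text
tool_pos: [0.4656, 0.0604, 0.2794]
contact_force: [1.1, -0.5, 0.3]
tool_pos: [0.4256, -0.2094, 0.2245]
contact_force: [1.0, 0.3, 0.4]
tool_pos: [0.4266, -0.2072, 0.2244]
contact_force: [0.2, -1.3, -0.5]
w6 orange [383 280  40  26 512] [402.7 292. ]
expect chip,tip [[396.0, 317.0], [512.0, 457.0]] tip old
tool x ang-pi 0.2299 pos [ 0.4267 -0.207   0.2243] tilt [0.0007 0.    ] t 10.78
d tool [-0.0115 -0.0082  0.1243]
turn 0.0049 (do shift first)
```

View pics/w6b.png

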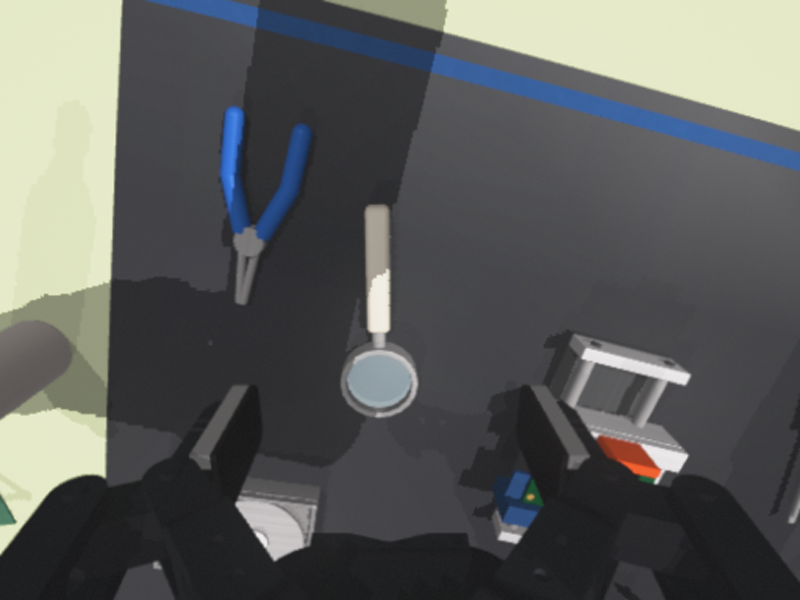

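The loupe lies nearly vertical in this view, with its rim spanning columns 341–418 and rows 342–416. The handle runs from (377,205) to (379,332), and nothing lies between the open fingers. I'll fit a model to those outlines.

Run:
```python
from h import *
import pickle
from scipy.optimize import minimize
c=pickle.load(open("w6.pkl","rb"));a=np.linspace(0,2*np.pi,60)
def pts(p):
    R2=lambda X:np.c_[p[0]+np.cos(p[2])*X[:,0]-np.sin(p[2])*X[:,1],p[1]+np.sin(p[2])*X[:,0]+np.cos(p[2])*X[:,1],X[:,2]]
    rim=np.vstack([np.c_[.095+.032*np.cos(a),.032*np.sin(a),0*a+z] for z in(0,.018)])
    han=np.array([[x,y,z] for x in(-.05,.05) for y in(-.009,.009) for z in(0,.018)])
    f=lambda X:(proj(c,R2(X))+.5)*1.5625-.5
    return f(rim),f(han)
def feat(p):
    r,h=pts(p);b=h[:4];e=h[4:]
    return np.array([r[:,0].min(),r[:,0].max(),r[:,1].min(),r[:,1].max(),h[:,1].min(),h[:,1].max(),b[:,0].mean(),e[:,0].mean()])
m=np.array([341,418,342,416.5,204.5,333,377,379])
s=minimize(lambda q:np.sum((feat(q/[10,10,1])-m)**2),[4.4,-2.12,.225],method="Nelder-Mead",options=dict(xatol=1e-4,fatol=1e-4))
p=s.x/[10,10,1];print("loupe",p.round(4),s.fun,(feat(p)-m).round(1))
L=p[:2]+.095*np.array([np.cos(p[2]),np.sin(p[2])]);print("lens",L.round(4),"lens mid at .009",at(c,(379.5/1.5625-.18,379/1.5625-.18),.009).round(4))
go((p[0],p[1],.024),p[2])
```

```text
loupe [ 0.44   -0.2125  0.2351] 10.735449498041355 [-0.5  0.4 -1.9  1.6 -1.1  1.7  0.2 -0.1]
lens [ 0.5324 -0.1903] lens mid at .009 [ 0.5321 -0.1905  0.009 ]
tool x ang-pi 0.2299 pos [ 0.4267 -0.207   0.2243] tilt [0.0007 0.    ] t 10.78
d tool [-0.0115 -0.0083  0.2003]
turn -0.0052 (do shift first)
```

```bash
python3 nudge.py '[[0.085,-0.0115,-0.0083,0.05,-0.005],[0.085,0,0,0.05,0],[0.085,0,0,0.05,0],[0.085,0,0,0.025,0],[0.085,0,0,0,0]]'| sed -n '2p;4p'
python3 -c "
from h import *
go((.44,-.2125,.024),.235)"
```

```text
tool_pos: [0.4386, -0.212, 0.0471]
contact_force: [0.4, 0.3, -0.3]
tool x ang-pi 0.2361 pos [ 0.4386 -0.212   0.0471] tilt [-0.0041  0.0006] t 11.4
d tool [-0.0013 -0.0008  0.0231]
turn 0.0011 (do shift first)
```

```bash
python3 nudge.py '[[0.085,-0.001,-0.001,0.013,0],[0.085,0,0,0.01,0],[0.085,0,0,0,0],[0.085,0,0,0,0]]'| sed -n '2p;4p'
python3 -c "
from h import *
go((.44,-.2125,.024),.235)"
python3 nudge.py '[[0,0,0,0,0],[0,0,0,0,0],[0,0,0,0,0],[0,0,0,0,0],[0,0,0,0,0]]' 50
python3 -c "
from h import *
go((.44,-.2125,.024),.235)"
```

```text
tool_pos: [0.4415, -0.2132, 0.0265]
contact_force: [0.7, 0.6, 0.9]
tool x ang-pi 0.2369 pos [ 0.4415 -0.2132  0.0265] tilt [ 0.0006 -0.0002] t 11.9
d tool [0.0013 0.001  0.0025]
turn 0.0019 (do shift first)
t: 12.52
tool_pos: [0.4414, -0.2131, 0.0263]
eef_rot: [0.0, -0.118, 0.993, -0.0]
contact_force: [-0.1, 0.1, 1.4]
grip_width: 0.0163
grasp_force: 51.5
tool x ang-pi 0.2368 pos [ 0.4414 -0.2131  0.0263] tilt [ 0.0004 -0.0001] t 12.53
d tool [0.0012 0.0009 0.0023]
turn 0.0018 (do shift first)
```

```bash
python3 nudge.py '[[0,0,0,-0.02,0],[0,0,0,-0.04,0],[0,0,0,-0.04,0],[0,0,0,-0.04,0],[0,0,0,0,0]]'
python3 -c "
from h import *
s=status.state()
go((.5737-.091,.0248-.0227,.1487+.0173),None)"
```

```text
t: 13.15
tool_pos: [0.4426, -0.2135, 0.1694]
eef_rot: [0.003, -0.118, 0.993, -0.001]
contact_force: [-0.2, -1.0, -1.6]
grip_width: 0.0166
grasp_force: 51.1
tool x ang-pi 0.2369 pos [ 0.4426 -0.2135  0.1694] tilt [ 0.0057 -0.0012] t 13.15
d tool [-0.0896  0.2002  0.0034]
```

```bash
python3 nudge.py '[[0,-0.012,0.027,0,0],[0,-0.018,0.04,0,0],[0,-0.018,0.04,0,0],[0,-0.018,0.04,0,0],[0,-0.012,0.027,0,0]]'| sed -n '2p;4p'
python3 nudge.py '[[0,-0.0116,0.026,0,0],[0,0,0,0,0],[0,0,0,0,0]]'| sed -n '2p;4,6p'
python3 snap.py w7
python3 - <<'E'
from h import *
import pickle
go((.5737-.091,.0248-.0227,.1487+.0173),None)
c=pickle.load(open("w7.pkl","rb"));s=status.state();M=Rt(s).as_matrix()
L=s["tool_pos"]+np.array([.091,.0227,-.0173]);print("lens predicted",L,"px800",(proj(c,[L,[.5737,.0248,.046]])*1.5625).round(1).tolist())
E
```

```text
tool_pos: [0.4758, -0.0239, 0.1645]
contact_force: [1.1, 0.0, -1.2]
tool_pos: [0.481, 0.0021, 0.1651]
contact_force: [0.1, -0.4, -1.6]
grip_width: 0.0167
grasp_force: 51.1
w7 orange [208 226  23  20 205] [217.5 233.8]
expect chip,tip [[249.0, 282.0], [392.0, 471.0]] tip old
tool x ang-pi 0.2364 pos [0.4811 0.0018 0.1653] tilt [-0.0011 -0.0002] t 14.2
d tool [-0.0017 -0.0001 -0.0007]
lens predicted [0.57205274 0.02454404 0.14803053] px800 [[388.7, 587.6], [388.6, 440.2]]
```

View pics/w7b.png

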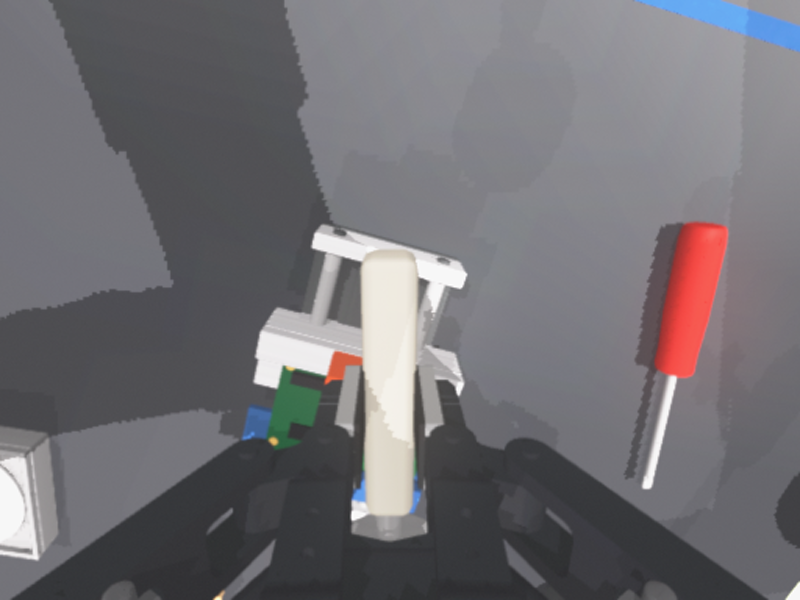

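The loupe is held with its handle at columns 362–417 and rows 250–515, parallel to the tool axis. The lens is hidden under the gripper, so I'll check pitch from the handle outline and the lens from the fixed cameras.

Run:
```python
from h import *
import pickle
c=pickle.load(open("w7.pkl","rb"));s=status.state();T=s["tool_pos"];M=Rt(s).as_matrix()
# loupe axes from the tool: x=-tool x, y=tool y, z=-tool z ; grip offset
def box(pitch,yw=0,dz=0,dx=0):
    a=M@np.diag([-1,1,-1])@R.from_euler("zy",[yw,pitch]).as_matrix()
    P=np.array([[x,y,z] for x in(-.05,.05) for y in(-.009,.009) for z in(-.009,.009)])+[-.0015+dx,0,-.0173+dz]
    return (proj(c,T+P@a.T)+.5)*1.5625-.5
for p in(-.05,0,.05):
    q=box(p);print("pitch down",p,"back rows",q[:4,1].round(0),"cols",q[:4,0].round(0),"front rows",q[4:,1].round(0),"cols",q[4:,0].round(0))
L=T+np.array([.091,.0227,-.0173]);cr=[]
for n in("top","scene"):
    ci=imaging.camera_info(n);im=imaging.read_camera(n);cv2.imwrite(f"pics/{n}8.png",im);u=proj(ci,[L,[.5737,.0248,.046]]);print(n,u.round(1).tolist())
    x,y=u[0].astype(int);f=im[y-30:y+30,x-40:x+40];cr.append(cv2.resize(f,(400,300),interpolation=2));print("crop origin",x-40,y-30)
cv2.imwrite("pics/l8.png",np.hstack(cr))
```

```text
pitch down -0.05 back rows [248. 259. 248. 259.] cols [361. 357. 414. 417.] front rows [494. 528. 494. 528.] cols [365. 362. 410. 412.]
pitch down 0 back rows [246. 259. 246. 259.] cols [360. 356. 414. 417.] front rows [487. 522. 487. 522.] cols [365. 363. 409. 411.]
pitch down 0.05 back rows [244. 260. 244. 260.] cols [360. 356. 415. 418.] front rows [480. 516. 480. 516.] cols [365. 363. 409. 411.]
top [[247.7, 209.8], [248.6, 210.0]]
crop origin 207 179
scene [[290.5, 179.6], [287.8, 200.3]]
crop origin 250 149
```

View pics/l8.png

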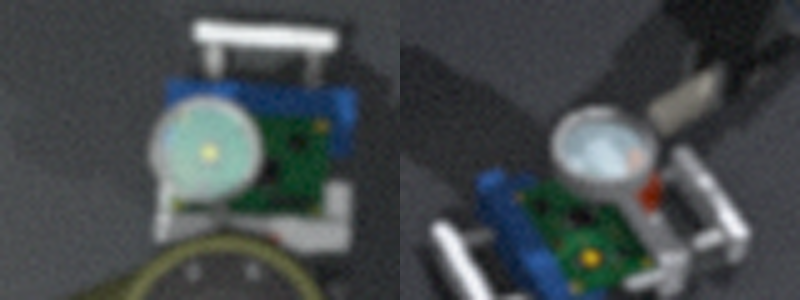

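In the top crop the sticker shows at (209,152), inside a lens centred at about (208,149). In the scene crop the rim is centred at (605,150) and the sticker is at (591,258). To refine the lens position I'll match the rim outline.

```bash
cat > rim.py <<'E'
import sys
from h import *
from scipy.ndimage import map_coordinates
from scipy.optimize import least_squares
def measure(imgs,cams,L0,chipw=None):
    obs=[];a=np.linspace(0,2*np.pi,180,endpoint=False)
    for n in("top","scene"):
        c=cams[n];g=imgs[n].astype(float).sum(2)/3
        def hull(L,r):
            P=np.vstack([np.c_[L[0]+r*np.cos(a),L[1]+r*np.sin(a),0*a+L[2]+z] for z in(-.009,.009)])
            h=cv2.convexHull(proj(c,P).astype(np.float32))[:,0];h=np.vstack([h,h[:1]])
            d=np.r_[0,np.cumsum(np.linalg.norm(np.diff(h,axis=0),axis=1))];t=np.linspace(0,d[-1],200)
            return np.c_[np.interp(t,d,h[:,0]),np.interp(t,d,h[:,1])]
        i,o=hull(L0,.0305),hull(L0,.0345);best=[]
        for du in np.arange(-3,3.01,.1):
            for dv in np.arange(-3,3.01,.1):
                f=lambda q:map_coordinates(g,[q[:,1]+dv,q[:,0]+du],order=1)
                best.append((np.mean(np.clip(f(i)-f(o),-30,60)),du,dv))
        b=max(best);u=proj(c,[L0])[0]+b[1:];obs.append((c,u));print(n,"shift",np.round(b,2))
        h=cv2.cvtColor(imgs[n],cv2.COLOR_BGR2HSV)
    x,r=tri(obs);print("lens tri",x.round(4),np.round(r,4),"px:",[o[1].round(2).tolist() for o in obs])
    return x
if __name__=="__main__":
    imgs={n:cv2.imread(f"pics/{n}{sys.argv[1]}.png") for n in("top","scene")};cams={n:imaging.camera_info(n) for n in imgs}
    s=status.state();M=Rt(s).as_matrix();L=s["tool_pos"]+np.array([.091,.0227,-.0173]);print("pred",L.round(4));measure(imgs,cams,L)
    for n,roi in(("top",(190,160,210,185)),("scene",(270,215,300,240))):  # gauge tip, sticker check
        x0,y0,x1,y1=roi;k=cv2.inRange(cv2.cvtColor(imgs[n],cv2.COLOR_BGR2HSV)[y0:y1,x0:x1],(2,110,80),(18,255,255));ys,xs=np.nonzero(k)
        print(n,"tip pred",proj(cams[n],[.6727,.1735,.1487]).round(1),"cone c pred",proj(cams[n],[.6767,.1804,.149]).round(1),"orange mean",(xs.mean()+x0).round(1),(ys.mean()+y0).round(1),len(xs))
    c=cams["scene"];print("scene px per +5mm x,y,z",(proj(c,L+np.eye(3)*.005)-proj(c,[L])).round(2).tolist());c=cams["top"];print("top",(proj(c,L+np.eye(3)*.005)-proj(c,[L])).round(2).tolist())
E
python3 rim.py 8
# same test with the loupe on the bench in the first pictures
python3 - <<'E'
from rim import *
imgs={n:cv2.imread(f"pics/{n}0.png") for n in("top","scene")};cams={n:imaging.camera_info(n) for n in imgs}
print("bench truth .5324 -.1905 .009");measure(imgs,cams,np.array([.5324,-.1905,.009]))
E
```

```text
pred [0.5722 0.0244 0.1484]
top shift [44.74 -0.1  -1.3 ]
scene shift [30.37 -0.3  -0.2 ]
lens tri [0.5752 0.0252 0.1517] [0.001 0.001] px: [[247.65, 208.49], [290.13, 179.28]]
top tip pred [[199.2 175.2]] cone c pred [[196.9 173.8]] orange mean 196.8 172.6 16
scene tip pred [[284.8 225. ]] cone c pred [[284.7 227.2]] orange mean 284.6 226.7 11
scene px per +5mm x,y,z [[-1.38, 0.49], [0.76, 1.05], [0.12, -1.07]]
top [[0.04, -1.67], [-1.67, -0.04], [-0.05, -0.04]]
bench truth .5324 -.1905 .009
top shift [42.65  0.1  -0.8 ]
scene shift [23.58  0.2  -0.8 ]
lens tri [ 0.5339 -0.1894  0.0151] [0.0014 0.0014] px: [[314.35, 223.58], [269.87, 162.86]]
```

Run:
```python
from h import *
import pickle
def edges(n,r0,r1,cols):
    g=cv2.imread(f"pics/{n}.png").astype(float).sum(2)/3;p=g[r0:r1,cols[0]:cols[1]].mean(1);return p
for n,cols,rr in(("w6",(239,244),[(125,140),(205,220)]),("w7",(246,252),[(152,172),(318,346)])):
    for a,b in rr: print(n,a,edges(n,a,b,cols).round(0).astype(int).tolist())
# models (raw px)
c=pickle.load(open("w6.pkl","rb"))
def corners(c,o,A):
    P=np.array([[x,0,z] for x in(-.05,.05) for z in(0,.018)]);return proj(c,o+P@A.T).round(2)
print("w6 model rows back(bot,top) front(bot,top)",corners(c,np.array([.44,-.2125,0]),R.from_euler("z",.235).as_matrix())[:,1])
c=pickle.load(open("w7.pkl","rb"));s=status.state();M=Rt(s).as_matrix()@np.diag([-1,1,-1])
for p in(0,.03):
    print("w7 model pitch",p,corners(c,s["tool_pos"]+M@R.from_euler("y",p).as_matrix()@np.array([-.0015,0,-.0263]),M@R.from_euler("y",p).as_matrix())[:,1])
print(s["tool_pos"],s["t"])
```

```text
w6 125 [46, 46, 45, 46, 46, 62, 112, 129, 146, 152, 157, 160, 160, 160, 160]
w6 205 [234, 234, 234, 234, 234, 233, 230, 208, 174, 172, 172, 172, 171, 169, 163]
w7 152 [117, 115, 146, 198, 222, 225, 226, 214, 197, 199, 202, 204, 208, 216, 224, 229, 234, 234, 234, 234]
w7 318 [214, 214, 214, 215, 215, 214, 215, 215, 215, 215, 211, 200, 177, 167, 166, 166, 165, 166, 166, 165, 163, 150, 147, 156, 161, 149, 144, 131]
w6 model rows back(bot,top) front(bot,top) [130.05 132.28 208.31 214.03]
w7 model pitch 0 [157.41 166.18 311.93 334.42]
w7 model pitch 0.03 [156.63 166.56 309.28 332.09]
[0.48120121 0.00165082 0.16572484] 14.3
```

By kinematics the lens is within about 1.5 mm of the target in plan and 0.5 mm in height. The fixed cameras agree once their bias on known points is removed. I'll make a last small correction and let it settle.

```bash
python3 nudge.py '[[0,-0.001,0,-0.0005,0],[0,0,0,0,0],[0,0,0,0,0],[0,0,0,0,0]]'
python3 - <<'E'
from rim import *
s=status.state();L=s["tool_pos"]+np.array([.091,.0227,-.0173]);print("lens",L.round(4),"tilt",Rt(s).as_matrix()[:2,2].round(4),s["joint_velocities"].round(3))
imgs={n:imaging.read_camera(n) for n in("top","scene")};cams={n:imaging.camera_info(n) for n in imgs};measure(imgs,cams,L)
E
```

```text
t: 14.8
tool_pos: [0.4824, 0.0025, 0.1665]
eef_rot: [0.0, -0.118, 0.993, 0.0]
contact_force: [0.1, -0.2, -1.2]
grip_width: 0.0165
grasp_force: 51.1
lens [0.5734 0.0252 0.1492] tilt [0.     0.0001] [ 0.001 -0.     0.001  0.    -0.001  0.   ]
top shift [44.94 -0.1  -1.3 ]
scene shift [30.74 -0.2  -0.4 ]
lens tri [0.5762 0.0261 0.1534] [0.0011 0.0011] px: [[247.36, 208.09], [290.06, 179.21]]
```

```bash
python3 -c "
from bench import manip, imaging, order, status
print(order.hand_in())"
```

```text
the job is handed in; nothing more can be done
None
```

I handed the job in at about 15 s of the 51 s allowed, with no verdict returned: the board is clamped (push rose to 17 N at the stop), and the loupe is held level, its lens within about 1–2 mm of the sticker's centre and, by the arm's readings, within about 1 mm of the gauge tip's height.

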